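# Index the welding positioner by one turn of its hand wheel

## Task

Bring the pipe flange in the welding positioner round to its next tack: push the hand wheel clockwise (seen from above) by its upright red handle through exactly one full turn, so that the handle stops where it began. Then push the yellow-knobbed clamp lever clockwise as far as it goes, to lock the spindle. Use the fingertips or the outside of the fingers only, do not take hold of the handle or the lever knob, and leave the tools and parts lying round about undisturbed.

Things in the scene. Friction and masses are not known exactly. Their poses are not given: they have to be found in the camera images.
- positioner: blue bench welding positioner, bolted down: worm gear case 130 x 135 mm, 199 mm high, a level hand wheel on top, and a spindle housing (110 mm diameter, top 180 mm above the bench) running along body -y to a chuck (150 mm diameter, 302 mm along -y) with a flanged pipe (to 471 mm). Origin: on the bench under the wheel's axis; z up. Nothing but the wheel and handle is higher than 241 mm
- wheel_hub (a point): centre of the hand wheel, on its upright axis, in the mid-plane of the rim, 226 mm above the bench. Aluminium wheel, 191 mm over the rim, rim bar 19 mm thick (its top 236 mm above the bench), three spokes, hub nut to 249 mm above the bench
- wheel_handle (a point): middle of the upright red handle on the wheel's rim, 86 mm from the wheel's axis, 267 mm above the bench. Round, 26 mm at its thickest, from 239 to 295 mm above the bench, does not spin on its own. Its x and y tell where the handle is on its circle
- wheel (a joint): angle of the hand wheel in rad, growing clockwise seen from above; starts between about -1.2 and 1.2; one full turn adds 6.283. At 0 the handle lies along the positioner's +x axis from the hub. It turns on past a full turn, with a drag of about 3 N at the handle, and stays where it is left. One turn moves the chuck on by an eighth of a turn
- clamp_pivot (a point): point on the upright pivot axis of the clamp lever, on top of the spindle housing, 190 mm from the wheel's axis towards the chuck, at the height of the lever's knob (227 mm above the bench)
- clamp_knob (a point): centre of the yellow ball knob, 25 mm diameter, at the free end of the black clamp lever, 72 mm from the pivot, 227 mm above the bench. The lever's arm is 12 mm thick and rises from 204 mm above the bench at the pivot to 224 mm at the knob
- clamp (a joint): angle of the clamp lever in rad, growing clockwise seen from above: starts loose at 0 to 0.25 (pointing towards the chuck and somewhat towards the robot), locked at its stop at 1.2 (pointing along the positioner's -x axis). Drag about 2 N at the knob; stays where it is left
- spare_flange: loose steel flange lying flat, ring of 156 mm outside diameter, 16 mm thick, beside the gear case; origin at the centre of its underside. Leave it
- wire_brush: loose wire brush, wooden back 260 x 30 mm, 34 mm high; origin under its middle. Leave it
- chipping_hammer: loose chipping hammer, black grip, 24 mm high, 320 mm long from 112 mm behind to 212 mm ahead of the origin along its x axis. Leave it
- magnet_square: loose red magnetic welding square, triangle with 115 mm sides, 16 mm thick; origin at the middle of its underside. Leave it
- spray_can: loose green spray can, 56 mm diameter, 170 mm high, standing; origin at the centre of its foot. Leave it
- tip_jar: loose clear jar with black cap, 64 mm diameter, 75 mm high, standing; origin at the centre of its foot. Leave it
- mig_pliers: loose welding pliers with blue handles, 215 mm long, 18 mm high; origin near the joint of the handles, underside. Leave them

How it is judged:
By the outcome, as a careful person would: the job done as asked, in the order asked, and still so for the second after the job is handed in, with the robot touching nothing.
It also fails if it takes over 72 s, if anything falls off the work surface, if the arm or the gripper's body presses on something with over 40 N, if the wrist force passes 120 N, or if a joint passes its speed limit or range.

## Robot

A 6-joint arm with a two-finger parallel gripper is mounted at the origin on the work surface. World frame = base frame: x ahead of the robot, y to its left, z up, the work surface at z = 0. Lengths are in m, angles in rad, forces in N, time in s.
With the tool pointing down it reaches from about 0.425 to 0.925 m from the base axis. Payload 12.5 kg.
Tool frame: the origin (TCP) lies midway between the tips of the shut fingers; the grasp point (between the pads) lies env.grip_point_offset behind it (env.grip_point_offset is the distance from the TCP to the grasp point, in m); z points along the fingers, y is the direction in which the jaws open and shut (so a half turn about z gives the same grasp; the last joint's range is limited). The gripper opens to 85 mm and grips with 20 to 120 N. Pads are 22 mm wide; open, the fingers measure 114 mm over their backs; the gripper's body (76 mm by 85 mm) begins 54 mm behind the grasp point. The pads swing forward as they close: fully open they stand 13 mm farther back than shut.
Start: joints at [-0.106, 0.491, 1.559, -0, 1.092, -0.106], TCP at [0.625, 0, 0.231] pointing down, gripper open.
Joint ranges: [-3.1, 3.1], [-0.84, 2.19], [0.05, 2.79], [-1.13, 4.28], [0.06, 2.93], [-2.69, 2.69]. Speed limits (rad/s): [2.22, 2.22, 2.79, 3.14, 3.14, 3.14].

## Interface

Orientations are given as a unit quaternion [w, x, y, z].
In Python, from station import env gives the robot as it stands.
- The arm moves only by the tool play_rows, never from a script. Its argument "rows" is a list of rows, each an object of numbers: "hand": the opening, from 0 (shut) to 1 (fully open); "tx", "ty", "tz": the shift along the world's x, y, z in cm; "twist": the turn about the world's z in degrees. In form: [{"hand": .., "tx": .., "ty": .., "tz": .., "twist": ..}, ...]. A call has 1 to 12 rows; each row is the pose to reach, as a shift and turn from the pose commanded when the call began; what a row does not reach only later rows make up. A row lasts 1/10 s, in which the tool goes at most 50 mm and 8.59 degrees, less where a joint would pass 70% of its speed; a pose out of reach is approached as far as the arm can. A call with a gripper value outside its range is refused whole. The fingers move at their own pace and stop on an object; "newtons" is the grip in N (left out, the last holds). Time passes only in rows, so rows that repeat a pose let the fingers close. It gives the time, the measured TCP pose, the force and the opening at its end, in the units of the state.
- env.get_state(): the state, without advancing time (a new reading comes with each control period).
- env.snapshot(name): name is "scene" or "side" or "wrist"; returns a dict with "image" (400x640x3 uint8, red, green, blue), "vfov" (degrees; the focal length in pixels is half the picture's height over the tangent of half this angle, whatever the lens; pixels are square), "cx", "cy" (the principal point, pixels), "camera_from_world" (4x4, takes a point from world to camera coordinates). Camera axes: x right, y up, looking along -z (the intrinsics and any distortion apply to the point x, -y, -z); pixel columns grow to the right and rows downward; lengths in m; the calibration is good to about 2 mm. A picture is of the moment at which its call begins. There is no depth.
- env.finish_job(): hands the job in, once; it reports no verdict.
Trained networks look in the newest picture that a camera, given by its name, has taken for a name from the list of things; names that differ only in an ending like _2 or _b are one class to them, and where a whole thing is asked for, a point or a joint stands for the part that bears it (a point fixed in the world has none). Each returns a list of dicts, best first, with "p" (0 to 1); they miss things now and then, are a little off and sometimes report something else, mostly with a low value. They report only what shows in the picture. A call takes as long as a camera call.
- env.recognise(thing, camera): "centre" ([x, y, z] in m, in the coordinates of the camera as it stood for that picture, good to about 4 mm: the middle of the surface that is visible of it).
- env.landmark_of(thing, camera): "centre" ([x, y, z] in m, in the coordinates of the camera as it stood for that picture, good to about 4 mm: a listed point, or the origin of a listed thing).
The state is a dict: "t": time; "joint_pos": joint angles; "joint_vel": joint speeds; "effort": joint torques, N m; "position": TCP position; "tcp_rot": TCP orientation; "contact_force": force on the tool from outside, world axes, zero at the start; "moment": the same for the moment, N m; "grip_width": opening from 0.0 (shut) to 1.0 (fully open).
Only numpy, scipy, OpenCV 4.12 (cv2) and the standard library are available. Lean on these libraries where they do the work, as an engineer would, in place of code of your own. Each camera call takes 0.05 s, during which the arm holds its last target. There are 200 camera calls.

## Working session

There is one attempt and no reset: what is moved stays moved. The work goes in short steps, Python scripts to look and compute and a tool call to move; the robot and the scene stay as the last step left them, time stands still between calls to the robot, and variables do not carry over. Pictures are saved under pics/ and viewed, about 8 in all and at most 12, crops included, and the job is handed in when it is done.

Besides the shell and the picture viewer there is one more tool, called after "Call:" as name(argument=value, ...), one argument or row to a line, values as JSON. play_rows: Moves the arm, as the interface text tells. Its arguments: {"type":"object","properties":{"rows":{"type":"array","items":{"type":"object","properties":{"hand":{"type":"number"},"tx":{"type":"number"},"ty":{"type":"number"},"tz":{"type":"number"},"twist":{"type":"number"}}}},"newtons":{"type":"number"}},"required":["rows"]}

```bash
mkdir -p pics; ls
cat > h.py <<'E'
from station import env
import numpy as np, cv2
def w(s,c):
    T=np.linalg.inv(np.array(s["camera_from_world"])); return (T@np.r_[c,1])[:3]
def look(cams,things,save=None):
    for c in cams:
        s=env.snapshot(c)
        if save: cv2.imwrite(f"pics/{save}_{c}.png",cv2.cvtColor(s["image"],cv2.COLOR_RGB2BGR))
        for t in things:
            for d in env.landmark_of(t,c)[:2]:
                print(c,t,np.round(w(s,d["centre"]),4),round(d["p"],2))
    return s
E
python3 - <<'E'
from h import *
look(["scene","side"],["positioner","wheel_hub","wheel_handle","clamp_pivot","clamp_knob","spray_can"],"a")
a=[cv2.imread(f"pics/a_{c}.png") for c in("scene","side")]
cv2.imwrite("pics/a.png",cv2.resize(np.vstack(a),(480,600)))
st=env.get_state(); print(st["t"],st["position"],st["tcp_rot"],env.grip_point_offset)
E
```

```text
pics
scene positioner [ 0.5742  0.0931 -0.003 ] 0.88
scene positioner [0.6157 0.0112 0.2688] 0.62
scene wheel_hub [0.5839 0.0901 0.2287] 0.9
scene wheel_handle [0.6161 0.012  0.2673] 0.91
scene clamp_pivot [ 0.5641 -0.102   0.2272] 0.97
scene clamp_pivot [0.5621 0.2818 0.0047] 0.75
scene clamp_knob [ 0.5256 -0.1611  0.2264] 0.79
scene spray_can [6.038e-01 5.200e-01 3.000e-04] 0.63
side positioner [ 0.5775  0.0882 -0.0027] 0.71
side wheel_hub [0.5756 0.0898 0.2251] 0.91
side wheel_handle [0.6198 0.0122 0.2676] 0.72
side clamp_pivot [ 0.5601 -0.0978  0.2254] 0.93
side clamp_knob [ 0.5273 -0.1592  0.2245] 0.73
side spray_can [ 0.6089  0.5225 -0.0022] 0.55
0.7 [6.25019775e-01 3.14836716e-05 2.31364033e-01] [7.31128600e-05 7.07088501e-01 7.07125055e-01 5.45077166e-05] 0.0187
```

View pics/a_scene.png

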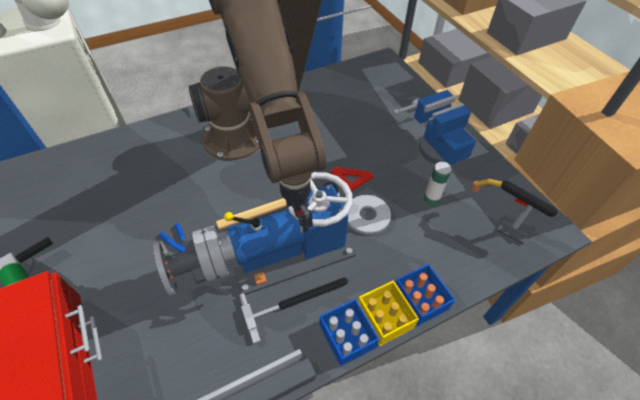

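View pics/a_side.png

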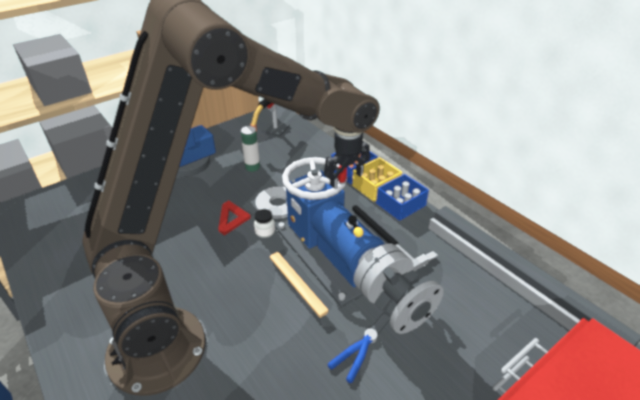

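The scene view shows the wheel (320,197), with the gripper over the red handle at (300,215), and the yellow knob at (229,216). The side view shows the handle between the open fingers at (341,175) and the knob at (358,232). The networks agree with the given radii of 86, 190 and 72 mm. I'll lift straight up, shut the fingers and measure again without the occlusion.

Call:
play_rows(
  rows=[
    {"hand":1,"tx":0,"ty":0,"tz":3,"twist":0},
    {"hand":1,"tx":0,"ty":0,"tz":6,"twist":0},
    {"hand":1,"tx":0,"ty":0,"tz":9,"twist":0},
    {"hand":0,"tx":1,"ty":1,"tz":10,"twist":8},
    {"hand":0,"tx":2,"ty":2,"tz":10,"twist":16},
    {"hand":0,"tx":4,"ty":4,"tz":10,"twist":24},
    {"hand":0,"tx":6,"ty":6,"tz":10,"twist":32},
    {"hand":0,"tx":8,"ty":8,"tz":10,"twist":40},
    {"hand":0,"tx":8,"ty":10,"tz":10,"twist":48},
    {"hand":0,"tx":8,"ty":10,"tz":10,"twist":56},
    {"hand":0,"tx":8,"ty":10,"tz":10,"twist":64},
    {"hand":0,"tx":8,"ty":10,"tz":10,"twist":72},
  ],
  newtons=40,
)

```text
t: 1.9
position: [0.705, 0.1003, 0.3311]
tcp_rot: [-0.0, 0.153, 0.988, 0.0]
contact_force: [0.1, -0.6, 0.2]
grip_width: 0.001
```

Run:
```python
from h import *
for i in range(3): look(["scene","side","wrist"],["wheel_hub","wheel_handle","clamp_pivot","clamp_knob"],"b")
im=[cv2.imread(f"pics/b_{c}.png") for c in("scene","side","wrist")]
cv2.imwrite("pics/b.png",np.vstack([np.hstack([im[0][100:400,100:500],im[1][100:400,180:580]]),np.hstack([cv2.resize(im[2],(480,300)),np.zeros((300,320,3),np.uint8)])]))
```

```text
scene wheel_hub [0.5806 0.0914 0.2288] 0.65
scene wheel_handle [0.6171 0.0109 0.2679] 0.81
scene clamp_pivot [ 0.5632 -0.0981  0.2229] 0.74
scene clamp_knob [ 0.524  -0.1604  0.2247] 0.5
side wheel_hub [0.5731 0.0927 0.2243] 0.75
side wheel_hub [6.094e-01 5.246e-01 2.000e-04] 0.24
side wheel_handle [0.6147 0.0164 0.2689] 0.79
side wheel_handle [0.5751 0.0917 0.2233] 0.42
side clamp_pivot [ 0.5633 -0.0992  0.2247] 0.73
side clamp_knob [ 0.5287 -0.1582  0.2248] 0.73
wrist wheel_hub [0.577  0.0901 0.2252] 0.67
scene wheel_hub [0.5808 0.0909 0.2293] 0.82
scene wheel_hub [0.5647 0.2833 0.0026] 0.38
scene wheel_handle [0.6176 0.0134 0.2689] 0.82
scene clamp_pivot [ 0.5627 -0.0994  0.2259] 0.79
scene clamp_knob [ 0.5269 -0.162   0.2216] 0.66
scene clamp_knob [6.079e-01 5.215e-01 1.000e-04] 0.3
side wheel_hub [0.5796 0.093  0.2245] 0.96
side wheel_handle [0.6178 0.017  0.2674] 0.65
side clamp_pivot [ 0.561  -0.0969  0.2233] 0.56
side clamp_knob [ 0.5272 -0.1616  0.2216] 0.55
wrist wheel_hub [0.5784 0.0925 0.2281] 0.65
wrist wheel_handle [0.6204 0.0158 0.2661] 0.76
scene wheel_hub [0.5814 0.0884 0.2285] 0.95
scene clamp_pivot [ 0.5646 -0.1021  0.2286] 0.6
scene clamp_knob [ 0.5241 -0.1617  0.2247] 0.6
scene clamp_knob [0.6056 0.5193 0.0035] 0.34
side wheel_hub [0.5741 0.0936 0.2243] 0.56
side wheel_handle [0.6153 0.0134 0.2683] 0.88
side clamp_pivot [ 0.564  -0.0977  0.2266] 0.93
side clamp_knob [ 0.524  -0.159   0.2236] 0.57
wrist wheel_hub [0.5781 0.0921 0.2253] 0.77
wrist wheel_handle [0.6174 0.0165 0.2659] 0.85
```

View pics/b.png

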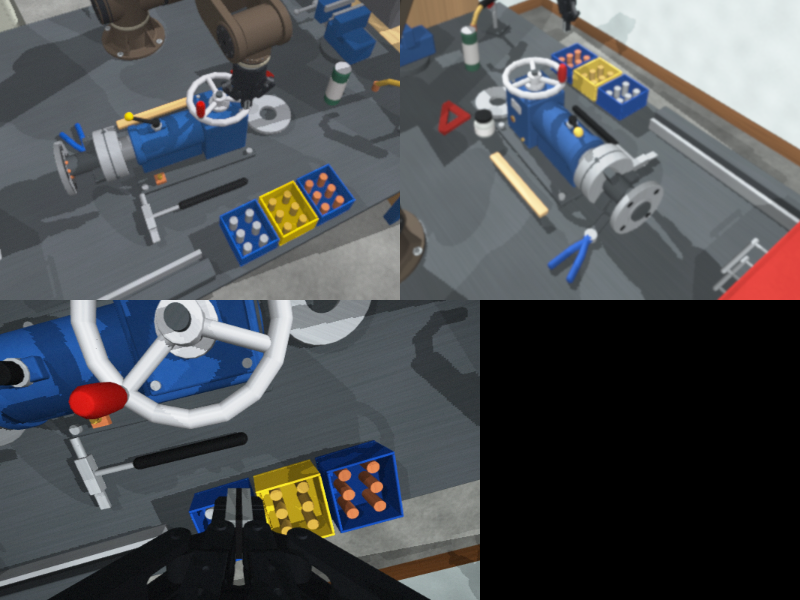

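The handle (red, at crop pixel (200,107) in the scene view and (98,400) in the wrist view) is clear now. Hub ≈ (0.5785, 0.0915) and handle ≈ (0.617, 0.015), so the radius is 86 mm and the bearing −63°. Next I bring the shut fingers down behind the handle, on its counter-clockwise side, with the jaw axis radial.

Call:
play_rows(
  rows=[
    {"hand":0,"tx":-2,"ty":-2.5,"tz":0,"twist":8},
    {"hand":0,"tx":-4,"ty":-5,"tz":0,"twist":16},
    {"hand":0,"tx":-5.0,"ty":-6.5,"tz":0,"twist":24},
    {"hand":0,"tx":-5.0,"ty":-6.5,"tz":0,"twist":32},
    {"hand":0,"tx":-5.0,"ty":-6.5,"tz":0,"twist":40},
    {"hand":0,"tx":-5.0,"ty":-6.5,"tz":0,"twist":45},
    {"hand":0,"tx":-5.0,"ty":-6.5,"tz":-2.5,"twist":45},
    {"hand":0,"tx":-5.0,"ty":-6.5,"tz":-5,"twist":45},
    {"hand":0,"tx":-5.0,"ty":-6.5,"tz":-7,"twist":45},
    {"hand":0,"tx":-5.0,"ty":-6.5,"tz":-7.9,"twist":45},
    {"hand":0,"tx":-5.0,"ty":-6.5,"tz":-7.9,"twist":45},
  ],
)

```text
t: 5.25
position: [0.6548, 0.035, 0.2514]
tcp_rot: [-0.001, -0.233, 0.972, 0.0]
contact_force: [-0.1, 0.4, -0.3]
grip_width: 0.001
```

```bash
cat > plan.py <<'E'
# rows for the push: handle bearing from a to b (deg), step s; printed relative to the call's start pose
import numpy as np, json, sys
H=np.array([.5785,.0915]); R=.086
def p(phi,D):
    f=np.radians(phi); return H+R*np.array([np.cos(f),np.sin(f)])+D*np.array([-np.sin(f),np.cos(f)])
def plan(a,b,D,start,yaw0,n=12,turn=0):
    for k,block in enumerate(np.array_split(np.arange(a,b-1e-6,-s),max(1,round((a-b)/s/n)))):
        rows=[]
        for f in block:
            d=(p(f,D)-start)*100
            rows.append({"hand":0,"tx":round(d[0],1),"ty":round(d[1],1),"tz":0,"twist":round(f+turn-yaw0)})
        print(k,json.dumps(rows)); start=start+np.array([rows[-1]["tx"],rows[-1]["ty"]])/100; yaw0+=rows[-1]["twist"]
    print("end cmd",start,yaw0)
a,b,s,D,x,y,yaw,turn=map(float,sys.argv[1:9])
plan(a,b,D,np.array([x,y]),yaw,turn=turn)
E
python3 -c "
from station import env
s=env.get_state();print(s['t'],s['position'],s['contact_force'],s['joint_pos'])"
python3 plan.py -55 -243 4 .024 .655 .035 117 180
```

```text
5.25 [0.65477866 0.0349948  0.25141435] [-0.07751158  0.43622858 -0.26482106] [-4.73128080e-02  5.18944065e-01  1.45152423e+00  9.98663441e-05
  1.17299809e+00 -2.08928594e+00]
0 [{"hand": 0, "tx": -0.8, "ty": -0.0, "tz": 0, "twist": 8}, {"hand": 0, "tx": -1.2, "ty": -0.5, "tz": 0, "twist": 4}, {"hand": 0, "tx": -1.6, "ty": -0.9, "tz": 0, "twist": 0}, {"hand": 0, "tx": -2.1, "ty": -1.3, "tz": 0, "twist": -4}, {"hand": 0, "tx": -2.6, "ty": -1.7, "tz": 0, "twist": -8}, {"hand": 0, "tx": -3.1, "ty": -2.0, "tz": 0, "twist": -12}, {"hand": 0, "tx": -3.7, "ty": -2.3, "tz": 0, "twist": -16}, {"hand": 0, "tx": -4.2, "ty": -2.6, "tz": 0, "twist": -20}, {"hand": 0, "tx": -4.8, "ty": -2.8, "tz": 0, "twist": -24}, {"hand": 0, "tx": -5.4, "ty": -3.0, "tz": 0, "twist": -28}, {"hand": 0, "tx": -6.0, "ty": -3.1, "tz": 0, "twist": -32}, {"hand": 0, "tx": -6.6, "ty": -3.2, "tz": 0, "twist": -36}]
1 [{"hand": 0, "tx": -0.6, "ty": -0.1, "tz": 0, "twist": -4}, {"hand": 0, "tx": -1.3, "ty": -0.1, "tz": 0, "twist": -8}, {"hand": 0, "tx": -1.9, "ty": -0.0, "tz": 0, "twist": -12}, {"hand": 0, "tx": -2.5, "ty
[... 1237 characters left out ...]
, "ty": 0.6, "tz": 0, "twist": -4}, {"hand": 0, "tx": 0.1, "ty": 1.2, "tz": 0, "twist": -8}, {"hand": 0, "tx": 0.2, "ty": 1.8, "tz": 0, "twist": -12}, {"hand": 0, "tx": 0.3, "ty": 2.4, "tz": 0, "twist": -16}, {"hand": 0, "tx": 0.5, "ty": 3.0, "tz": 0, "twist": -20}, {"hand": 0, "tx": 0.8, "ty": 3.6, "tz": 0, "twist": -24}, {"hand": 0, "tx": 1.0, "ty": 4.2, "tz": 0, "twist": -28}, {"hand": 0, "tx": 1.3, "ty": 4.7, "tz": 0, "twist": -32}, {"hand": 0, "tx": 1.7, "ty": 5.2, "tz": 0, "twist": -36}, {"hand": 0, "tx": 2.1, "ty": 5.7, "tz": 0, "twist": -40}, {"hand": 0, "tx": 2.5, "ty": 6.2, "tz": 0, "twist": -44}, {"hand": 0, "tx": 2.9, "ty": 6.6, "tz": 0, "twist": -48}]
end cmd [0.518 0.157] -63.0
```

Call:
play_rows(
  rows=[
    {"hand":0,"tx":-0.8,"ty":0,"tz":0,"twist":6},
    {"hand":0,"tx":-1.2,"ty":-0.5,"tz":0,"twist":4},
    {"hand":0,"tx":-1.6,"ty":-0.9,"tz":0,"twist":0},
    {"hand":0,"tx":-2.1,"ty":-1.3,"tz":0,"twist":-4},
    {"hand":0,"tx":-2.6,"ty":-1.7,"tz":0,"twist":-8},
    {"hand":0,"tx":-3.1,"ty":-2.0,"tz":0,"twist":-12},
    {"hand":0,"tx":-3.7,"ty":-2.3,"tz":0,"twist":-16},
    {"hand":0,"tx":-4.2,"ty":-2.6,"tz":0,"twist":-20},
    {"hand":0,"tx":-4.8,"ty":-2.8,"tz":0,"twist":-24},
    {"hand":0,"tx":-5.4,"ty":-3.0,"tz":0,"twist":-28},
    {"hand":0,"tx":-6.0,"ty":-3.1,"tz":0,"twist":-32},
    {"hand":0,"tx":-6.6,"ty":-3.2,"tz":0,"twist":-36},
  ],
)

```text
t: 6.45
position: [0.5898, 0.0024, 0.2536]
tcp_rot: [0.002, 0.082, 0.997, -0.0]
contact_force: [3.0, -0.8, -0.9]
grip_width: 0.003
```

```bash
python3 - <<'E'
from h import *
from plan import H if False else None
E
python3 - <<'E'
from h import *
H=np.array([.5785,.0915])
for i in range(2):
  for c in("scene","side","wrist"):
    s=env.snapshot(c)
    for d in env.landmark_of("wheel_handle",c)[:2]:
        p=w(s,d["centre"]); v=p[:2]-H; print(c,p.round(4),round(d["p"],2),"r",np.hypot(*v).round(4),"deg",np.degrees(np.arctan2(v[1],v[0])).round(1))
E
```

```text
scene [0.5609 0.0027 0.2683] 0.83 r 0.0905 deg -101.2
side [0.5646 0.0103 0.2669] 0.9 r 0.0824 deg -99.7
wrist [0.5611 0.0049 0.2656] 0.96 r 0.0883 deg -101.4
wrist [0.5786 0.0899 0.2268] 0.74 r 0.0016 deg -87.0
scene [0.5633 0.0032 0.2707] 0.85 r 0.0896 deg -99.8
side [0.5609 0.0087 0.2706] 0.65 r 0.0846 deg -102.0
wrist [0.5635 0.0029 0.2678] 0.9 r 0.0899 deg -99.6  File "<stdin>", line 2
    from plan import H if False else None
                       ^^
SyntaxError: invalid syntax
```

The handle follows: its bearing is about −100° against a planned −99°, with a 3 N push. I'll carry on.

Call:
play_rows(
  rows=[
    {"hand":0,"tx":-0.6,"ty":-0.1,"tz":0,"twist":-4},
    {"hand":0,"tx":-1.3,"ty":-0.1,"tz":0,"twist":-8},
    {"hand":0,"tx":-1.9,"ty":0,"tz":0,"twist":-12},
    {"hand":0,"tx":-2.5,"ty":0,"tz":0,"twist":-16},
    {"hand":0,"tx":-3.1,"ty":0.2,"tz":0,"twist":-20},
    {"hand":0,"tx":-3.7,"ty":0.3,"tz":0,"twist":-24},
    {"hand":0,"tx":-4.3,"ty":0.5,"tz":0,"twist":-28},
    {"hand":0,"tx":-4.9,"ty":0.8,"tz":0,"twist":-32},
    {"hand":0,"tx":-5.4,"ty":1.1,"tz":0,"twist":-36},
    {"hand":0,"tx":-6.0,"ty":1.4,"tz":0,"twist":-40},
    {"hand":0,"tx":-6.5,"ty":1.8,"tz":0,"twist":-44},
    {"hand":0,"tx":-7.0,"ty":2.2,"tz":0,"twist":-48},
  ],
)

```text
t: 8.25
position: [0.5195, 0.0248, 0.2526]
tcp_rot: [0.001, 0.478, 0.878, 0.0]
contact_force: [3.5, -0.6, -0.4]
grip_width: 0.001
```

Call:
play_rows(
  rows=[
    {"hand":0,"tx":-0.4,"ty":0.4,"tz":0,"twist":-4},
    {"hand":0,"tx":-0.8,"ty":0.8,"tz":0,"twist":-8},
    {"hand":0,"tx":-1.2,"ty":1.3,"tz":0,"twist":-12},
    {"hand":0,"tx":-1.6,"ty":1.8,"tz":0,"twist":-16},
    {"hand":0,"tx":-1.9,"ty":2.4,"tz":0,"twist":-20},
    {"hand":0,"tx":-2.2,"ty":2.9,"tz":0,"twist":-24},
    {"hand":0,"tx":-2.4,"ty":3.5,"tz":0,"twist":-28},
    {"hand":0,"tx":-2.6,"ty":4.1,"tz":0,"twist":-32},
    {"hand":0,"tx":-2.8,"ty":4.7,"tz":0,"twist":-36},
    {"hand":0,"tx":-2.9,"ty":5.3,"tz":0,"twist":-40},
    {"hand":0,"tx":-2.9,"ty":5.9,"tz":0,"twist":-44},
    {"hand":0,"tx":-3.0,"ty":6.6,"tz":0,"twist":-48},
  ],
)

```text
t: 9.45
position: [0.4893, 0.0908, 0.2525]
tcp_rot: [0.001, 0.794, 0.608, 0.0]
contact_force: [0.5, -3.9, 0.1]
grip_width: -0.002
```

Call:
play_rows(
  rows=[
    {"hand":0,"tx":0,"ty":0.6,"tz":0,"twist":-4},
    {"hand":0,"tx":0.1,"ty":1.2,"tz":0,"twist":-8},
    {"hand":0,"tx":0.2,"ty":1.8,"tz":0,"twist":-12},
    {"hand":0,"tx":0.3,"ty":2.4,"tz":0,"twist":-16},
    {"hand":0,"tx":0.5,"ty":3.0,"tz":0,"twist":-20},
    {"hand":0,"tx":0.8,"ty":3.6,"tz":0,"twist":-24},
    {"hand":0,"tx":1.0,"ty":4.2,"tz":0,"twist":-28},
    {"hand":0,"tx":1.3,"ty":4.7,"tz":0,"twist":-32},
    {"hand":0,"tx":1.7,"ty":5.2,"tz":0,"twist":-36},
    {"hand":0,"tx":2.1,"ty":5.7,"tz":0,"twist":-40},
    {"hand":0,"tx":2.5,"ty":6.2,"tz":0,"twist":-44},
    {"hand":0,"tx":2.9,"ty":6.6,"tz":0,"twist":-48},
  ],
)

```text
t: 10.65
position: [0.5178, 0.1569, 0.2523]
tcp_rot: [0.0, 0.973, 0.232, -0.001]
contact_force: [-2.4, -2.8, 1.7]
grip_width: -0.003
```

```bash
cat >> h.py <<'E'
H=np.array([.5785,.0915])
def handle(n=1,cams=("scene","side","wrist")):
  for i in range(n):
   for c in cams:
    s=env.snapshot(c)
    for d in env.landmark_of("wheel_handle",c)[:1]:
        p=w(s,d["centre"]); v=p[:2]-H; print(c,p.round(4),round(d["p"],2),"r",np.hypot(*v).round(4),"deg",np.degrees(np.arctan2(v[1],v[0])).round(1))
  st=env.get_state(); print(st["t"],st["position"],np.round(st["contact_force"],1),np.round(st["joint_pos"],2))
E
python3 -c "from h import *; handle(1)"
```

```text
scene [0.5378 0.1623 0.268 ] 0.59 r 0.0816 deg 119.9
side [0.5388 0.167  0.2701] 0.97 r 0.0853 deg 117.8
wrist [0.5375 0.1667 0.2663] 0.92 r 0.0856 deg 118.6
10.95 [0.51792303 0.15690847 0.25233724] [-0.4 -0.5  0.5] [ 0.17  0.35  1.74 -0.    1.05  1.27]
```

Half a turn is done (handle at ≈118°). I'll back off, turn the wrist back 180° in free space, then push the second half.

Call:
play_rows(
  rows=[
    {"hand":0,"tx":-1,"ty":-0.5,"tz":0,"twist":0},
    {"hand":0,"tx":-2,"ty":-1,"tz":0,"twist":0},
    {"hand":0,"tx":-2,"ty":-1,"tz":0,"twist":8},
    {"hand":0,"tx":-2,"ty":-1,"tz":0,"twist":16},
    {"hand":0,"tx":-2,"ty":-1,"tz":0,"twist":24},
    {"hand":0,"tx":-2,"ty":-1,"tz":0,"twist":32},
    {"hand":0,"tx":-2,"ty":-1,"tz":0,"twist":40},
    {"hand":0,"tx":-2,"ty":-1,"tz":0,"twist":48},
    {"hand":0,"tx":-2,"ty":-1,"tz":0,"twist":56},
    {"hand":0,"tx":-2,"ty":-1,"tz":0,"twist":64},
    {"hand":0,"tx":-2,"ty":-1,"tz":0,"twist":72},
    {"hand":0,"tx":-2,"ty":-1,"tz":0,"twist":80},
  ],
)

```text
t: 12.15
position: [0.4971, 0.1466, 0.2525]
tcp_rot: [0.0, 0.592, 0.806, 0.0]
contact_force: [0.1, 0.6, 0.7]
grip_width: -0.002
```

Call:
play_rows(
  rows=[
    {"hand":0,"tx":0,"ty":0,"tz":0,"twist":8.5},
    {"hand":0,"tx":0,"ty":0,"tz":0,"twist":17},
    {"hand":0,"tx":0,"ty":0,"tz":0,"twist":25.5},
    {"hand":0,"tx":0,"ty":0,"tz":0,"twist":34},
    {"hand":0,"tx":0,"ty":0,"tz":0,"twist":42.5},
    {"hand":0,"tx":0,"ty":0,"tz":0,"twist":51},
    {"hand":0,"tx":0,"ty":0,"tz":0,"twist":59.5},
    {"hand":0,"tx":0,"ty":0,"tz":0,"twist":68},
    {"hand":0,"tx":0,"ty":0,"tz":0,"twist":76.5},
    {"hand":0,"tx":0,"ty":0,"tz":0,"twist":85},
    {"hand":0,"tx":0,"ty":0,"tz":0,"twist":93.5},
    {"hand":0,"tx":0,"ty":0,"tz":0,"twist":100},
  ],
)

```text
t: 13.35
position: [0.4971, 0.1466, 0.2525]
tcp_rot: [-0.0, -0.236, 0.972, 0.0]
contact_force: [-0.3, 0.2, 1.2]
grip_width: 0.003
```

```bash
python3 -c "from h import *; handle(1)"; python3 plan.py 125 -55 4 .024 .498 .147 117 0
```

```text
scene [0.5384 0.1637 0.2697] 0.65 r 0.0826 deg 119.1
side [0.5391 0.1666 0.2691] 0.83 r 0.0848 deg 117.7
wrist [0.5393 0.1671 0.2657] 0.64 r 0.0852 deg 117.4
13.65 [0.4977276  0.14686264 0.25242698] [-0.3 -0.   0.4] [ 0.16  0.32  1.79  0.    1.04 -1.88]
0 [{"hand": 0, "tx": 1.2, "ty": 0.1, "tz": 0, "twist": 8}, {"hand": 0, "tx": 1.6, "ty": 0.6, "tz": 0, "twist": 4}, {"hand": 0, "tx": 2.0, "ty": 1.0, "tz": 0, "twist": 0}, {"hand": 0, "tx": 2.5, "ty": 1.4, "tz": 0, "twist": -4}, {"hand": 0, "tx": 3.0, "ty": 1.8, "tz": 0, "twist": -8}, {"hand": 0, "tx": 3.5, "ty": 2.1, "tz": 0, "twist": -12}, {"hand": 0, "tx": 4.1, "ty": 2.4, "tz": 0, "twist": -16}, {"hand": 0, "tx": 4.6, "ty": 2.7, "tz": 0, "twist": -20}, {"hand": 0, "tx": 5.2, "ty": 2.9, "tz": 0, "twist": -24}, {"hand": 0, "tx": 5.8, "ty": 3.1, "tz": 0, "twist": -28}, {"hand": 0, "tx": 6.4, "ty": 3.2, "tz": 0, "twist": -32}, {"hand": 0, "tx": 7.0, "ty": 3.3, "tz": 0, "twist": -36}]
1 [{"hand": 0, "tx": 0.6, "ty": 0.1, "tz": 0, "twist": -4}, {"hand": 0, "tx": 1.3, "ty": 0.1, "tz": 0, "twist": -8}, {"hand": 0, "tx": 1.9, "ty": 0.0, "tz"
[... 1186 characters left out ...]
"twist": -44}]
3 [{"hand": 0, "tx": 0.1, "ty": -0.7, "tz": 0, "twist": -4}, {"hand": 0, "tx": 0.1, "ty": -1.3, "tz": 0, "twist": -8}, {"hand": 0, "tx": 0.0, "ty": -1.9, "tz": 0, "twist": -12}, {"hand": 0, "tx": -0.1, "ty": -2.5, "tz": 0, "twist": -16}, {"hand": 0, "tx": -0.2, "ty": -3.1, "tz": 0, "twist": -20}, {"hand": 0, "tx": -0.4, "ty": -3.7, "tz": 0, "twist": -24}, {"hand": 0, "tx": -0.7, "ty": -4.3, "tz": 0, "twist": -28}, {"hand": 0, "tx": -0.9, "ty": -4.9, "tz": 0, "twist": -32}, {"hand": 0, "tx": -1.2, "ty": -5.4, "tz": 0, "twist": -36}, {"hand": 0, "tx": -1.6, "ty": -5.9, "tz": 0, "twist": -40}, {"hand": 0, "tx": -2.0, "ty": -6.4, "tz": 0, "twist": -44}]
end cmd [0.647 0.035] -55.0
```

Call:
play_rows(
  rows=[
    {"hand":0,"tx":1.2,"ty":0.1,"tz":0,"twist":6},
    {"hand":0,"tx":1.6,"ty":0.6,"tz":0,"twist":4},
    {"hand":0,"tx":2.0,"ty":1.0,"tz":0,"twist":0},
    {"hand":0,"tx":2.5,"ty":1.4,"tz":0,"twist":-4},
    {"hand":0,"tx":3.0,"ty":1.8,"tz":0,"twist":-8},
    {"hand":0,"tx":3.5,"ty":2.1,"tz":0,"twist":-12},
    {"hand":0,"tx":4.1,"ty":2.4,"tz":0,"twist":-16},
    {"hand":0,"tx":4.6,"ty":2.7,"tz":0,"twist":-20},
    {"hand":0,"tx":5.2,"ty":2.9,"tz":0,"twist":-24},
    {"hand":0,"tx":5.8,"ty":3.1,"tz":0,"twist":-28},
    {"hand":0,"tx":6.4,"ty":3.2,"tz":0,"twist":-32},
    {"hand":0,"tx":7.0,"ty":3.3,"tz":0,"twist":-36},
  ],
)

```text
t: 14.85
position: [0.5674, 0.1802, 0.2522]
tcp_rot: [-0.001, 0.081, 0.997, 0.0]
contact_force: [-3.4, 0.8, 1.0]
grip_width: -0.0
```

Call:
play_rows(
  rows=[
    {"hand":0,"tx":0.6,"ty":0.1,"tz":0,"twist":-4},
    {"hand":0,"tx":1.3,"ty":0.1,"tz":0,"twist":-8},
    {"hand":0,"tx":1.9,"ty":0,"tz":0,"twist":-12},
    {"hand":0,"tx":2.5,"ty":0,"tz":0,"twist":-16},
    {"hand":0,"tx":3.1,"ty":-0.2,"tz":0,"twist":-20},
    {"hand":0,"tx":3.7,"ty":-0.3,"tz":0,"twist":-24},
    {"hand":0,"tx":4.3,"ty":-0.5,"tz":0,"twist":-28},
    {"hand":0,"tx":4.9,"ty":-0.8,"tz":0,"twist":-32},
    {"hand":0,"tx":5.4,"ty":-1.1,"tz":0,"twist":-36},
    {"hand":0,"tx":6.0,"ty":-1.4,"tz":0,"twist":-40},
    {"hand":0,"tx":6.5,"ty":-1.8,"tz":0,"twist":-44},
    {"hand":0,"tx":7.0,"ty":-2.2,"tz":0,"twist":-48},
  ],
)

```text
t: 16.05
position: [0.6379, 0.1587, 0.2521]
tcp_rot: [-0.0, 0.479, 0.878, 0.001]
contact_force: [-1.1, 5.2, -0.3]
grip_width: 0.001
```

Call:
play_rows(
  rows=[
    {"hand":0,"tx":0.4,"ty":-0.4,"tz":0,"twist":-4},
    {"hand":0,"tx":0.8,"ty":-0.8,"tz":0,"twist":-8},
    {"hand":0,"tx":1.2,"ty":-1.3,"tz":0,"twist":-12},
    {"hand":0,"tx":1.6,"ty":-1.8,"tz":0,"twist":-16},
    {"hand":0,"tx":1.9,"ty":-2.4,"tz":0,"twist":-20},
    {"hand":0,"tx":2.2,"ty":-2.9,"tz":0,"twist":-24},
    {"hand":0,"tx":2.4,"ty":-3.5,"tz":0,"twist":-28},
    {"hand":0,"tx":2.6,"ty":-4.1,"tz":0,"twist":-32},
    {"hand":0,"tx":2.8,"ty":-4.7,"tz":0,"twist":-36},
    {"hand":0,"tx":2.9,"ty":-5.3,"tz":0,"twist":-40},
    {"hand":0,"tx":2.9,"ty":-5.9,"tz":0,"twist":-44},
  ],
)

```text
t: 17.15
position: [0.6676, 0.0994, 0.2523]
tcp_rot: [0.0, 0.773, 0.634, 0.001]
contact_force: [3.9, 3.7, -0.5]
grip_width: -0.001
```

Call:
play_rows(
  rows=[
    {"hand":0,"tx":0.1,"ty":-0.7,"tz":0,"twist":-4},
    {"hand":0,"tx":0.1,"ty":-1.3,"tz":0,"twist":-8},
    {"hand":0,"tx":0,"ty":-1.9,"tz":0,"twist":-12},
    {"hand":0,"tx":-0.1,"ty":-2.5,"tz":0,"twist":-16},
    {"hand":0,"tx":-0.2,"ty":-3.1,"tz":0,"twist":-20},
    {"hand":0,"tx":-0.4,"ty":-3.7,"tz":0,"twist":-24},
    {"hand":0,"tx":-0.7,"ty":-4.3,"tz":0,"twist":-28},
    {"hand":0,"tx":-0.9,"ty":-4.9,"tz":0,"twist":-32},
    {"hand":0,"tx":-1.1,"ty":-5.2,"tz":0,"twist":-34},
    {"hand":0,"tx":-1.2,"ty":-5.4,"tz":0,"twist":-36},
  ],
)

```text
t: 18.15
position: [0.6554, 0.045, 0.2524]
tcp_rot: [0.0, 0.931, 0.365, 0.001]
contact_force: [3.5, 1.7, 0.1]
grip_width: 0.001
```

```bash
cat >> h.py <<'E'
def red(im,c):  # centroid of the red handle in scene/side, RGB image
    h=cv2.cvtColor(im,cv2.COLOR_RGB2HSV); m=((h[...,0]<6)|(h[...,0]>174))&(h[...,1]>170)&(h[...,2]>70)
    x0,x1,y0,y1=(285,370,165,260) if c=="scene" else (265,375,140,215)
    M=np.zeros_like(m); M[y0:y1,x0:x1]=m[y0:y1,x0:x1]
    ys,xs=np.nonzero(M); return len(xs),xs.mean().round(2),ys.mean().round(2),ys.min(),ys.max(),xs.min(),xs.max()
E
python3 - <<'E'
from h import *
for c in("scene","side"): print("ref",red(cv2.cvtColor(cv2.imread(f"pics/b_{c}.png"),cv2.COLOR_BGR2RGB),c)); print("now",red(env.snapshot(c)["image"],c))
handle(2)
E
```

```text
ref (121, np.float64(309.41), np.float64(203.02), np.int64(171), np.int64(216), np.int64(296), np.int64(369))
now (409, np.float64(350.14), np.float64(178.59), np.int64(168), np.int64(220), np.int64(304), np.int64(369))
ref (97, np.float64(342.01), np.float64(172.39), np.int64(164), np.int64(180), np.int64(339), np.int64(345))
now (95, np.float64(344.25), np.float64(167.51), np.int64(160), np.int64(176), np.int64(341), np.int64(347))
side [ 0.5288 -0.1601  0.2228] 0.71 r 0.2565 deg -101.2
scene [0.6347 0.0267 0.2678] 0.81 r 0.0858 deg -49.1
side [0.6381 0.0299 0.2688] 0.76 r 0.0857 deg -46.0
wrist [0.6351 0.0276 0.2687] 0.64 r 0.0853 deg -48.5
18.85 [0.65497686 0.04508684 0.25229811] [0.9 0.6 0. ] [-0.03  0.52  1.45 -0.    1.17  0.79]
```

Call:
play_rows(
  rows=[
    {"hand":0,"tx":-0.3,"ty":-0.4,"tz":0,"twist":-3},
    {"hand":0,"tx":-0.6,"ty":-0.8,"tz":0,"twist":-6},
    {"hand":0,"tx":-0.9,"ty":-1.2,"tz":0,"twist":-9},
    {"hand":0,"tx":-1.2,"ty":-1.5,"tz":0,"twist":-12},
    {"hand":0,"tx":-1.2,"ty":-1.5,"tz":0,"twist":-12},
  ],
)

```text
t: 19.35
position: [0.643, 0.0297, 0.2524]
tcp_rot: [0.0, 0.964, 0.267, 0.0]
contact_force: [0.6, 0.2, -0.2]
grip_width: 0.0
```

```bash
sed -i 's/(285,370,165,260)/(285,330,185,260)/' h.py
python3 - <<'E'
from h import *
for c in("scene","side"): print("ref",red(cv2.cvtColor(cv2.imread(f"pics/b_{c}.png"),cv2.COLOR_BGR2RGB),c)); print("now",red(env.snapshot(c)["image"],c))
handle(2)
# expected pixel per degree at handle
for c in("scene","side"):
    s=env.snapshot(c); T=np.array(s["camera_from_world"]); f=200/np.tan(np.radians(s["vfov"])/2)
    for a in(-61.,-62,-63,-64):
        q=np.r_[H+.086*np.array([np.cos(np.radians(a)),np.sin(np.radians(a))]),.267,1]; q=T@q; print(c,a,(s["cx"]-f*q[0]/q[2]).round(2),(s["cy"]+f*q[1]/q[2]).round(2))
E
```

```text
ref (103, np.float64(300.29), np.float64(208.26), np.int64(201), np.int64(216), np.int64(296), np.int64(304))
now (3, np.float64(302.0), np.float64(217.0), np.int64(217), np.int64(217), np.int64(301), np.int64(303))
ref (97, np.float64(342.01), np.float64(172.39), np.int64(164), np.int64(180), np.int64(339), np.int64(345))
now (99, np.float64(342.74), np.float64(171.69), np.int64(164), np.int64(180), np.int64(339), np.int64(346))
scene [0.6192 0.0161 0.269 ] 0.82 r 0.0857 deg -61.6
side [0.6199 0.0163 0.2679] 0.73 r 0.0859 deg -61.2
wrist [0.6178 0.0177 0.2631] 0.58 r 0.0836 deg -62.0
scene [0.6209 0.0145 0.2678] 0.92 r 0.0878 deg -61.2
side [0.6189 0.0182 0.2667] 0.9 r 0.0836 deg -61.1
wrist [0.6215 0.0144 0.2668] 0.64 r 0.0883 deg -60.8
20.05 [0.64302378 0.03004231 0.25234314] [-1.4  0.8 -0.2] [-0.06  0.5   1.48 -0.    1.16  0.97]
scene -61.0 301.55 209.27
scene -62 301.1 209.01
scene -63 300.65 208.74
scene -64 300.21 208.46
side -61.0 341.94 172.27
side -62 341.74 172.57
side -63 341.53 172.86
side -64 341.32 173.15
```

Call:
play_rows(
  rows=[
    {"hand":0,"tx":-0.1,"ty":-0.1,"tz":0,"twist":-1},
    {"hand":0,"tx":-0.2,"ty":-0.2,"tz":0,"twist":-2},
    {"hand":0,"tx":-0.2,"ty":-0.2,"tz":0,"twist":-2},
    {"hand":0,"tx":0.8,"ty":0.3,"tz":0,"twist":-2},
    {"hand":0,"tx":2,"ty":1,"tz":0,"twist":-2},
    {"hand":0,"tx":2,"ty":1,"tz":3,"twist":-2},
    {"hand":0,"tx":3,"ty":3,"tz":6,"twist":-2},
    {"hand":0,"tx":5,"ty":6,"tz":8,"twist":-2},
    {"hand":0,"tx":6.5,"ty":7,"tz":8,"twist":-2},
    {"hand":0,"tx":6.5,"ty":7,"tz":8,"twist":-2},
  ],
)

```text
t: 21.15
position: [0.7093, 0.1017, 0.3319]
tcp_rot: [0.0, 0.968, 0.251, 0.0]
contact_force: [0.4, -0.6, -0.2]
grip_width: 0.002
```

Run:
```python
from h import *
B={}
for c in("scene","side"):
    print("ref",red(cv2.cvtColor(cv2.imread(f"pics/b_{c}.png"),cv2.COLOR_BGR2RGB),c))
    for k in range(2):
        im=env.snapshot(c)["image"]; print("now",red(im,c))
    cv2.imwrite(f"pics/c_{c}.png",cv2.cvtColor(im,cv2.COLOR_RGB2BGR))
handle(3)
```

```text
ref (103, np.float64(300.29), np.float64(208.26), np.int64(201), np.int64(216), np.int64(296), np.int64(304))
now (106, np.float64(300.81), np.float64(208.83), np.int64(202), np.int64(217), np.int64(297), np.int64(305))
now (105, np.float64(300.88), np.float64(208.69), np.int64(202), np.int64(217), np.int64(297), np.int64(305))
ref (97, np.float64(342.01), np.float64(172.39), np.int64(164), np.int64(180), np.int64(339), np.int64(345))
now (97, np.float64(342.23), np.float64(172.23), np.int64(164), np.int64(180), np.int64(339), np.int64(345))
now (97, np.float64(342.23), np.float64(172.23), np.int64(164), np.int64(180), np.int64(339), np.int64(345))
scene [0.6188 0.0103 0.2705] 0.86 r 0.0907 deg -63.6
side [0.6171 0.014  0.2662] 0.93 r 0.0866 deg -63.6
wrist [ 0.401  -0.0627  0.0025] 0.31 r 0.2351 deg -139.0
scene [0.6173 0.0145 0.2701] 0.56 r 0.0862 deg -63.3
side [0.6195 0.0146 0.2682] 0.87 r 0.0871 deg -62.0
scene [0.6187 0.0118 0.2674] 0.74 r 0.0892 deg -63.2
side [0.6202 0.014  0.2715] 0.6 r 0.088 deg -61.7
22.25 [0.70801411 0.10005298 0.33230432] [ 0.1 -0.4  0.5] [ 0.05  0.56  1.16 -0.    1.42  1.11]
```

The handle is ≈1° short: the centroid is off by 0.5 px in scene and 0.25 px in side. I'll nudge it once more and recheck.

Call:
play_rows(
  rows=[
    {"hand":0,"tx":-2,"ty":-3,"tz":0,"twist":0},
    {"hand":0,"tx":-4.5,"ty":-6,"tz":-2,"twist":0},
    {"hand":0,"tx":-4.5,"ty":-6,"tz":-5,"twist":-1},
    {"hand":0,"tx":-4.5,"ty":-6,"tz":-8,"twist":-1},
    {"hand":0,"tx":-4.5,"ty":-6,"tz":-8,"twist":-1},
    {"hand":0,"tx":-5.5,"ty":-6.6,"tz":-8,"twist":-1},
    {"hand":0,"tx":-6.4,"ty":-7.1,"tz":-8,"twist":-1},
    {"hand":0,"tx":-6.8,"ty":-7.3,"tz":-8,"twist":-1},
    {"hand":0,"tx":-6.8,"ty":-7.3,"tz":-8,"twist":-1},
    {"hand":0,"tx":-5.8,"ty":-6.7,"tz":-8,"twist":-1},
    {"hand":0,"tx":-4.5,"ty":-6,"tz":-8,"twist":-1},
    {"hand":0,"tx":-4.5,"ty":-6,"tz":-5,"twist":-1},
  ],
)

```text
t: 23.45
position: [0.6635, 0.0412, 0.2789]
tcp_rot: [-0.001, 0.97, 0.242, -0.003]
contact_force: [-0.3, 0.1, 0.2]
grip_width: 0.005
```

Call:
play_rows(
  rows=[
    {"hand":0,"tx":0,"ty":0,"tz":3,"twist":8},
    {"hand":0,"tx":1,"ty":2,"tz":6,"twist":16},
    {"hand":0,"tx":3,"ty":5,"tz":6,"twist":24},
    {"hand":0,"tx":4.5,"ty":6,"tz":6,"twist":32},
    {"hand":0,"tx":4.5,"ty":6,"tz":6,"twist":40},
  ],
)

```text
t: 23.95
position: [0.7096, 0.1024, 0.3417]
tcp_rot: [-0.0, 0.827, 0.562, 0.0]
contact_force: [0.6, 0.0, -0.7]
grip_width: 0.001
```

Run:
```python
from h import *
for c in("scene","side"):
    print("ref",red(cv2.cvtColor(cv2.imread(f"pics/b_{c}.png"),cv2.COLOR_BGR2RGB),c))
    im=env.snapshot(c)["image"]; print("now",red(im,c))
    cv2.imwrite(f"pics/d_{c}.png",cv2.cvtColor(im,cv2.COLOR_RGB2BGR))
s=env.get_state(); print(s["t"],s["position"])
im=[cv2.imread(f"pics/d_{c}.png") for c in("scene","side")]
cv2.imwrite("pics/d.png",np.hstack([cv2.resize(im[0][160:300,150:350],(400,280)),cv2.resize(im[1][170:340,300:500],(400,280))]))
```

```text
ref (103, np.float64(300.29), np.float64(208.26), np.int64(201), np.int64(216), np.int64(296), np.int64(304))
now (103, np.float64(300.3), np.float64(208.13), np.int64(201), np.int64(216), np.int64(296), np.int64(304))
ref (97, np.float64(342.01), np.float64(172.39), np.int64(164), np.int64(180), np.int64(339), np.int64(345))
now (97, np.float64(342.01), np.float64(172.39), np.int64(164), np.int64(180), np.int64(339), np.int64(345))
24.05 [0.70864759 0.1010953  0.34180657]
```

View pics/d.png

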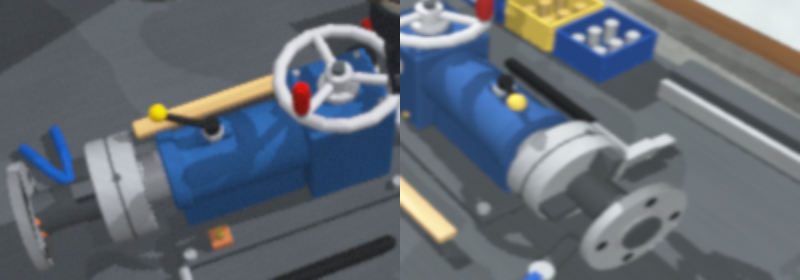

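The handle is back on its reference centroid within 0.13 px in both views: crop pixels (302,98) in scene, (485,10) in side. The yellow knob is at (158,112) and (516,102), still loose. Next I move above the free spot on the lever's counter-clockwise side and measure the knob again.

Call:
play_rows(
  rows=[
    {"hand":0,"tx":-1.5,"ty":-2.8,"tz":1,"twist":8},
    {"hand":0,"tx":-3,"ty":-5.6,"tz":1,"twist":16},
    {"hand":0,"tx":-5,"ty":-9.2,"tz":1,"twist":24},
    {"hand":0,"tx":-7,"ty":-12.8,"tz":1,"twist":32},
    {"hand":0,"tx":-9,"ty":-16.4,"tz":1,"twist":40},
    {"hand":0,"tx":-11,"ty":-20,"tz":1,"twist":48},
    {"hand":0,"tx":-13,"ty":-23.8,"tz":0,"twist":56},
    {"hand":0,"tx":-14.5,"ty":-26.5,"tz":0,"twist":64},
    {"hand":0,"tx":-15.2,"ty":-27.8,"tz":0,"twist":72},
    {"hand":0,"tx":-15.2,"ty":-27.8,"tz":0,"twist":80},
    {"hand":0,"tx":-15.2,"ty":-27.8,"tz":0,"twist":81},
    {"hand":0,"tx":-15.2,"ty":-27.8,"tz":0,"twist":81},
  ],
)

```text
t: 25.25
position: [0.5562, -0.1779, 0.3426]
tcp_rot: [0.0, 0.27, 0.963, 0.0]
contact_force: [0.2, 0.7, 0.1]
grip_width: 0.002
```

```bash
cat > lev.py <<'E'
from h import *
P=np.array([.563,-.0993])
def lever(n=1):
  for i in range(n):
   for c in("scene","side","wrist"):
    s=env.snapshot(c)
    for t in("clamp_pivot","clamp_knob"):
     for d in env.landmark_of(t,c)[:1]:
      p=w(s,d["centre"]); v=p[:2]-P; print(c,t,p.round(4),round(d["p"],2),"r",np.hypot(*v).round(4),"deg",np.degrees(np.arctan2(v[1],v[0])).round(1))
  st=env.get_state(); print(st["t"],st["position"],np.round(st["tcp_rot"],3),np.round(st["contact_force"],1),np.round(st["joint_pos"],2))
E
python3 - <<'E'
from lev import *
lever(2)
cv2.imwrite("pics/e.png",cv2.cvtColor(env.snapshot("wrist")["image"],cv2.COLOR_RGB2BGR))
E
```

```text
scene clamp_pivot [ 0.5757  0.0911 -0.0039] 0.69 r 0.1908 deg 86.2
scene clamp_knob [ 0.5243 -0.1625  0.2228] 0.7 r 0.0741 deg -121.5
side clamp_pivot [ 0.5634 -0.0964  0.2231] 0.61 r 0.003 deg 82.3
side clamp_knob [ 0.5273 -0.1614  0.2229] 0.65 r 0.0717 deg -119.9
wrist clamp_pivot [ 0.5617 -0.101   0.2258] 0.66 r 0.0022 deg -127.7
wrist clamp_knob [ 0.5277 -0.1604  0.231 ] 0.87 r 0.0706 deg -120.0
scene clamp_pivot [ 0.5635 -0.1013  0.2264] 0.93 r 0.0021 deg -75.7
scene clamp_knob [ 0.5275 -0.1661  0.2215] 0.57 r 0.0757 deg -118.0
side clamp_pivot [ 0.5603 -0.0988  0.2232] 0.9 r 0.0027 deg 169.1
side clamp_knob [ 0.5276 -0.1583  0.2235] 0.57 r 0.0688 deg -121.0
wrist clamp_pivot [ 0.5622 -0.1015  0.2287] 0.67 r 0.0023 deg -109.3
wrist clamp_knob [ 0.5271 -0.1591  0.2297] 0.7 r 0.0697 deg -121.0
26.15 [ 0.55601497 -0.17798437  0.34233248] [0.    0.267 0.964 0.   ] [ 0.3 -0.4  0.5] [-0.42  0.34  1.5   0.    1.3  -1.45]
```

View pics/e.png

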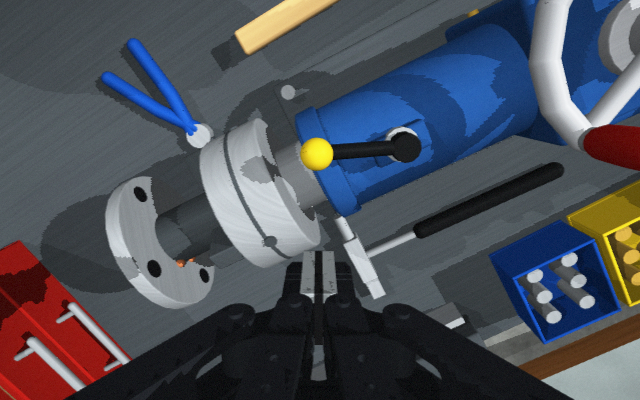

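The wrist view shows the knob at (317,154), the lever running to the pivot at (404,146), and the shut fingertips at (318,270), clear of the knob on its counter-clockwise side. The chuck below is no higher than 200 mm. I go down and push.

Call:
play_rows(
  rows=[
    {"hand":0,"tx":0,"ty":0,"tz":-3,"twist":0},
    {"hand":0,"tx":0,"ty":0,"tz":-6,"twist":0},
    {"hand":0,"tx":0,"ty":0,"tz":-9,"twist":0},
    {"hand":0,"tx":0,"ty":0,"tz":-11,"twist":0},
    {"hand":0,"tx":0,"ty":0,"tz":-11.7,"twist":0},
    {"hand":0,"tx":0,"ty":0,"tz":-11.7,"twist":0},
  ],
)

```text
t: 26.8
position: [0.5559, -0.178, 0.2249]
tcp_rot: [-0.001, 0.267, 0.964, 0.0]
contact_force: [-0.1, -0.0, -0.0]
grip_width: 0.0
```

```bash
sed 's/^H=.*/H=np.array([.563,-.0993]); R=.072/' plan.py > planl.py
python3 -c "from lev import *; s=env.get_state(); print(s['position'],s['contact_force'])"
python3 planl.py -117 -185 4 .0235 .556 -.178 59 180
```

```text
[ 0.55594461 -0.17798822  0.22488428] [-0.1213658  -0.019605   -0.01019967]
0 [{"hand": 0, "tx": -0.5, "ty": 0.4, "tz": 0, "twist": 4}, {"hand": 0, "tx": -1.0, "ty": 0.5, "tz": 0, "twist": 0}, {"hand": 0, "tx": -1.5, "ty": 0.6, "tz": 0, "twist": -4}, {"hand": 0, "tx": -2.0, "ty": 0.8, "tz": 0, "twist": -8}, {"hand": 0, "tx": -2.5, "ty": 1.0, "tz": 0, "twist": -12}, {"hand": 0, "tx": -3.0, "ty": 1.2, "tz": 0, "twist": -16}, {"hand": 0, "tx": -3.4, "ty": 1.5, "tz": 0, "twist": -20}, {"hand": 0, "tx": -3.8, "ty": 1.8, "tz": 0, "twist": -24}, {"hand": 0, "tx": -4.3, "ty": 2.1, "tz": 0, "twist": -28}, {"hand": 0, "tx": -4.6, "ty": 2.5, "tz": 0, "twist": -32}, {"hand": 0, "tx": -5.0, "ty": 2.9, "tz": 0, "twist": -36}, {"hand": 0, "tx": -5.3, "ty": 3.3, "tz": 0, "twist": -40}, {"hand": 0, "tx": -5.6, "ty": 3.7, "tz": 0, "twist": -44}, {"hand": 0, "tx": -5.9, "ty": 4.2, "tz": 0, "twist": -48}, {"hand": 0, "tx": -6.2, "ty": 4.7, "tz": 0, "twist": -52}, {"hand": 0, "tx": -6.4, "ty": 5.1, "tz": 0, "twist": -56}, {"hand": 0, "tx": -6.5, "ty": 5.6, "tz": 0, "twist": -60}, {"hand": 0, "tx": -6.7, "ty": 6.2, "tz": 0, "twist": -64}]
end cmd [ 0.489 -0.116] -5.0
```

Call:
play_rows(
  rows=[
    {"hand":0,"tx":-0.5,"ty":0.3,"tz":0,"twist":2},
    {"hand":0,"tx":-1.0,"ty":0.5,"tz":0,"twist":0},
    {"hand":0,"tx":-1.5,"ty":0.6,"tz":0,"twist":-4},
    {"hand":0,"tx":-2.0,"ty":0.8,"tz":0,"twist":-8},
    {"hand":0,"tx":-2.5,"ty":1.0,"tz":0,"twist":-12},
    {"hand":0,"tx":-3.0,"ty":1.2,"tz":0,"twist":-16},
    {"hand":0,"tx":-3.4,"ty":1.5,"tz":0,"twist":-20},
    {"hand":0,"tx":-3.8,"ty":1.8,"tz":0,"twist":-24},
    {"hand":0,"tx":-4.3,"ty":2.1,"tz":0,"twist":-28},
    {"hand":0,"tx":-4.6,"ty":2.5,"tz":0,"twist":-32},
    {"hand":0,"tx":-5.0,"ty":2.9,"tz":0,"twist":-36},
    {"hand":0,"tx":-5.3,"ty":3.3,"tz":0,"twist":-40},
  ],
)

```text
t: 28.0
position: [0.5035, -0.1454, 0.227]
tcp_rot: [0.002, 0.582, 0.813, 0.0]
contact_force: [-0.8, -2.9, 0.6]
grip_width: -0.001
```

Call:
play_rows(
  rows=[
    {"hand":0,"tx":-0.3,"ty":0.4,"tz":0,"twist":-4},
    {"hand":0,"tx":-0.6,"ty":0.9,"tz":0,"twist":-8},
    {"hand":0,"tx":-0.9,"ty":1.4,"tz":0,"twist":-12},
    {"hand":0,"tx":-1.0,"ty":1.6,"tz":0,"twist":-14},
    {"hand":0,"tx":-1.1,"ty":1.8,"tz":0,"twist":-16},
    {"hand":0,"tx":-1.1,"ty":1.8,"tz":0,"twist":-16},
  ],
)

```text
t: 28.6
position: [0.4927, -0.1272, 0.2269]
tcp_rot: [0.001, 0.688, 0.725, 0.001]
contact_force: [-0.5, -1.6, 1.7]
grip_width: -0.001
```

```bash
python3 -c "
from lev import *
lever(2)"
```

```text
scene clamp_pivot [ 0.5648 -0.1002  0.2229] 0.66 r 0.002 deg -25.4
scene clamp_knob [ 0.4892 -0.1014  0.2246] 0.64 r 0.0739 deg -178.3
side clamp_pivot [ 0.5606 -0.0986  0.2253] 0.68 r 0.0026 deg 163.3
side clamp_knob [ 0.4945 -0.1025  0.2225] 0.59 r 0.0686 deg -177.4
wrist clamp_pivot [ 0.5612 -0.0994  0.2255] 0.69 r 0.0018 deg -177.4
scene clamp_pivot [ 0.5629 -0.1013  0.2245] 0.71 r 0.002 deg -94.0
scene clamp_knob [ 0.4893 -0.1042  0.2244] 0.65 r 0.0739 deg -176.2
side clamp_pivot [ 0.5627 -0.0999  0.2249] 0.91 r 0.0007 deg -119.0
side clamp_knob [ 0.4917 -0.1013  0.2238] 0.43 r 0.0714 deg -178.4
wrist clamp_pivot [ 0.5643 -0.0989  0.2298] 0.69 r 0.0013 deg 18.4
wrist clamp_knob [ 0.4927 -0.1025  0.2278] 0.88 r 0.0704 deg -177.4
29.5 [ 0.49200455 -0.12698564  0.22531239] [0.    0.688 0.725 0.   ] [ 0.2 -1.4  0.7] [-0.38  0.33  1.85  0.    0.96 -0.44]
```

Call:
play_rows(
  rows=[
    {"hand":0,"tx":-0.1,"ty":0.3,"tz":0,"twist":-2},
    {"hand":0,"tx":-0.1,"ty":0.5,"tz":0,"twist":-4},
    {"hand":0,"tx":-0.2,"ty":0.7,"tz":0,"twist":-5},
    {"hand":0,"tx":-0.2,"ty":0.8,"tz":0,"twist":-6},
    {"hand":0,"tx":-0.2,"ty":0.8,"tz":0,"twist":-6},
  ],
)

```text
t: 30.0
position: [0.4898, -0.1188, 0.2252]
tcp_rot: [-0.0, 0.725, 0.688, -0.0]
contact_force: [-1.3, -1.1, 0.2]
grip_width: -0.001
```

Call:
play_rows(
  rows=[
    {"hand":0,"tx":0,"ty":0.1,"tz":0,"twist":0},
    {"hand":0,"tx":0,"ty":0.2,"tz":0,"twist":0},
    {"hand":0,"tx":0,"ty":0.2,"tz":0,"twist":0},
  ],
)

```text
t: 30.3
position: [0.4899, -0.1169, 0.2253]
tcp_rot: [-0.0, 0.725, 0.688, -0.0]
contact_force: [-1.5, -1.1, 0.9]
grip_width: 0.002
```

Call:
play_rows(
  rows=[
    {"hand":0,"tx":0,"ty":0.1,"tz":0,"twist":0},
    {"hand":0,"tx":0,"ty":0.2,"tz":0,"twist":0},
    {"hand":0,"tx":0,"ty":0.2,"tz":0,"twist":0},
  ],
)

```text
t: 30.6
position: [0.49, -0.1148, 0.2253]
tcp_rot: [-0.0, 0.725, 0.688, 0.0]
contact_force: [-1.4, -2.3, 0.2]
grip_width: 0.001
```

Call:
play_rows(
  rows=[
    {"hand":0,"tx":0,"ty":0.1,"tz":0,"twist":0},
    {"hand":0,"tx":0,"ty":0.2,"tz":0,"twist":0},
    {"hand":0,"tx":0,"ty":0.2,"tz":0,"twist":0},
  ],
)

```text
t: 30.9
position: [0.49, -0.1129, 0.2253]
tcp_rot: [0.0, 0.725, 0.688, 0.0]
contact_force: [-1.7, -2.0, -0.1]
grip_width: 0.001
```

Call:
play_rows(
  rows=[
    {"hand":0,"tx":0,"ty":0.1,"tz":0,"twist":0},
    {"hand":0,"tx":0,"ty":0.2,"tz":0,"twist":0},
    {"hand":0,"tx":0,"ty":0.2,"tz":0,"twist":0},
  ],
)

```text
t: 31.2
position: [0.49, -0.1121, 0.2254]
tcp_rot: [0.001, 0.725, 0.689, -0.001]
contact_force: [-2.5, -10.4, -1.3]
grip_width: -0.0
```

```bash
python3 -c "
from lev import *
lever(2)"
```

```text
scene clamp_pivot [ 0.5653 -0.1002  0.2266] 0.57 r 0.0024 deg -21.8
scene clamp_knob [ 0.4902 -0.0888  0.2206] 0.71 r 0.0736 deg 171.8
side clamp_pivot [ 0.5609 -0.0977  0.2214] 0.59 r 0.0027 deg 142.2
side clamp_knob [ 0.4896 -0.0869  0.2237] 0.53 r 0.0745 deg 170.4
wrist clamp_pivot [ 0.5622 -0.0991  0.2284] 0.7 r 0.0008 deg 167.6
wrist clamp_knob [ 0.49   -0.0879  0.2316] 0.9 r 0.0739 deg 171.1
scene clamp_pivot [ 0.565  -0.1014  0.2256] 0.87 r 0.003 deg -46.1
scene clamp_knob [0.5614 0.2836 0.0032] 0.63 r 0.3829 deg 90.2
side clamp_pivot [ 0.5633 -0.0985  0.2227] 0.66 r 0.0008 deg 70.8
side clamp_knob [ 0.4288 -0.3114 -0.0017] 0.16 r 0.251 deg -122.3
wrist clamp_pivot [ 0.561  -0.0991  0.2306] 0.65 r 0.002 deg 173.7
wrist clamp_knob [ 0.49   -0.09    0.2296] 0.59 r 0.0736 deg 172.8
32.1 [ 0.49004173 -0.11206605  0.22540554] [ 0.001  0.725  0.688 -0.001] [ -2.7 -10.9  -0.8] [-0.36  0.32  1.86 -0.    0.96 -0.3 ]
```

The force jumped to 11 N without further motion and the lever's bearing is ≈172°, so it is at its stop. I retreat and check everything.

Call:
play_rows(
  rows=[
    {"hand":0,"tx":0,"ty":-1,"tz":0,"twist":0},
    {"hand":0,"tx":0,"ty":-2.5,"tz":0,"twist":0},
    {"hand":0,"tx":0,"ty":-3,"tz":0,"twist":0},
    {"hand":0,"tx":0,"ty":-3,"tz":4,"twist":0},
    {"hand":0,"tx":0,"ty":-3,"tz":8,"twist":0},
    {"hand":0,"tx":0,"ty":-6,"tz":12,"twist":0},
    {"hand":0,"tx":0,"ty":-10,"tz":14,"twist":0},
    {"hand":0,"tx":0,"ty":-14,"tz":15,"twist":0},
    {"hand":0,"tx":0,"ty":-16,"tz":15,"twist":0},
    {"hand":0,"tx":0,"ty":-16,"tz":15,"twist":0},
  ],
)

```text
t: 33.1
position: [0.4897, -0.2732, 0.3744]
tcp_rot: [-0.0, 0.726, 0.687, -0.0]
contact_force: [-0.1, -0.3, -0.2]
grip_width: 0.001
```

Run:
```python
from lev import *
I=[]
for c in("scene","side"):
    r=cv2.imread(f"pics/b_{c}.png"); a=cv2.imread(f"pics/a_{c}.png")
    im=env.snapshot(c)["image"]; print("ref",red(r[...,::-1].copy(),c)); print("now",red(im,c))
    im=im[...,::-1].copy(); cv2.imwrite(f"pics/f_{c}.png",im); I.append(im)
cv2.imwrite("pics/f.png",np.hstack([I[0][100:400,120:520],I[1][100:400,180:580]]))
lever(2); handle(1)
```

```text
ref (103, np.float64(300.29), np.float64(208.26), np.int64(201), np.int64(216), np.int64(296), np.int64(304))
now (103, np.float64(300.23), np.float64(208.17), np.int64(201), np.int64(216), np.int64(296), np.int64(304))
ref (97, np.float64(342.01), np.float64(172.39), np.int64(164), np.int64(180), np.int64(339), np.int64(345))
now (97, np.float64(341.96), np.float64(172.54), np.int64(164), np.int64(180), np.int64(339), np.int64(345))
scene clamp_pivot [ 0.5626 -0.0994  0.2265] 0.67 r 0.0004 deg -160.4
scene clamp_knob [ 0.4867 -0.089   0.2225] 0.74 r 0.0769 deg 172.3
side clamp_pivot [ 0.5619 -0.0993  0.225 ] 0.7 r 0.0011 deg -178.8
side clamp_knob [ 0.4923 -0.0874  0.2226] 0.71 r 0.0717 deg 170.5
scene clamp_pivot [ 0.563  -0.1026  0.2276] 0.58 r 0.0033 deg -90.4
scene clamp_knob [ 0.4919 -0.0881  0.2205] 0.66 r 0.072 deg 171.1
side clamp_pivot [ 0.5624 -0.0984  0.2261] 0.64 r 0.001 deg 124.7
side clamp_knob [ 0.4917 -0.0846  0.2207] 0.78 r 0.0728 deg 168.4
34.1 [ 0.4900235  -0.27099849  0.37531439] [0.    0.725 0.688 0.   ] [ 0.1 -0.1 -0.1] [-0.62  0.28  1.5   0.    1.36 -0.57]
scene [0.6188 0.0128 0.269 ] 0.86 r 0.0885 deg -62.9
side [0.6161 0.017  0.2687] 0.96 r 0.0835 deg -63.2
34.4 [ 0.49000252 -0.27099604  0.37534771] [ 0.4  0.1 -0.3] [-0.62  0.28  1.5   0.    1.36 -0.57]
```

View pics/f.png

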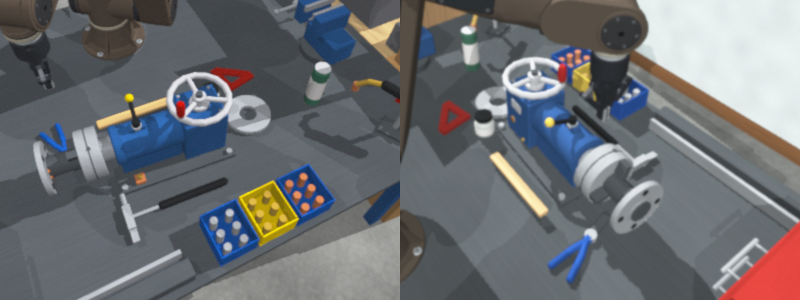

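The final view shows the handle at crop (181,108) as at the start, the lever at its stop with the knob at (129,98), the loose items where they were, and the arm clear. I'm handing in.

```bash
python3 -c "
from station import env
print(env.finish_job())"
```

```text
the job is handed in; nothing more can be done
None
```

The hand wheel has been pushed clockwise through one full turn, the clamp lever then pushed clockwise to its stop, and the job handed in at about 34 s of the 72 s allowed. I pushed only with the outside of the shut fingers. The full turn took two half-turn pushes, with a wrist re-index in free space between them, then two small nudges at the end.

**Handle:** it is back at its starting place. The handle's image centroid matches the picture taken before the push within about 0.15 px in both fixed cameras, which is well under 1°. Its bearing reads −63°, as at the start.

**Lever:** the force rose from about 2 N to 11 N with no further motion, so it is against its stop. The knob's bearing reads about 171°, a few degrees past the roughly 175° I expected from the estimated axis. That gap is about what the measuring error allows, and it lies on the locked side.

**Surroundings:** by eye, the loose tools and parts in view lie where they were; I did not measure them. The arm stands clear and touches nothing. The highest wrist force I saw reported was about 11 N. No check failed; a few low-confidence network detections were clearly wrong and I ignored them.

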